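Set the gas ring's flame lever to the third click

ROBOT

A 6-joint arm with a two-finger parallel gripper is mounted at the origin on the work surface. World frame = base frame: x ahead of the robot, y to its left, z up, the work surface at z = 0. Lengths are in mm, angles in degrees, forces in N, time in s.
With the tool pointing down it reaches from about 225 to 875 mm from the base axis. Payload 3.4 kg.
Tool frame: the origin (TCP) lies midway between the tips of the shut fingers; the grasp point (between the pads) lies grip_point_offset behind it (grip_point_offset is the distance from the TCP to the grasp point, in mm); z points along the fingers, y is the line along which they close (so a half turn about z gives the same grasp; the last joint's range is limited). The gripper opens to 85 mm and grips with 20 to 120 N. Pads are 22 mm wide; open, the fingers measure 114 mm over their backs; the gripper's body (76 mm by 85 mm) begins 54 mm behind the grasp point. The pads swing forward as they close: fully open they stand 13 mm farther back than shut.
Start: joints at [69.041, 15.808, 86.224, -0, 77.962, -6.933], TCP at [139.375, 557.89, 192.828] pointing down, gripper open.
Joint ranges: [-165.64, 165.64], [-43.16, 119.46], [12.63, 154.43], [-67.54, 247.53], [6.08, 155.33], [-154.97, 154.97]. Speed limits (degrees/s): [147.25, 147.25, 180, 180, 180, 180].

INTERFACE

Orientations are given as [roll, pitch, yaw] about the fixed x, y, z axes, in that order (R = Rz(yaw) Ry(pitch) Rx(roll)).
In Python, from workcell import get_obs, read_camera, hand_in, grip_point_offset gives the robot as it stands.
- The arm moves only by the tool servo_tool, never from a script. Its argument "rows" is a list that holds one entry, the list of rows, each a list of 7 numbers: the opening in per cent of the stroke, from 0 (shut) to 100 (fully open), then the shift along the world's x, y, z in cm, then the turn, a rotation vector about the world's x, y, z in degrees. A call has 1 to 10 rows; each row shifts and turns the commanded pose from where the row before left it; what a row does not reach is not made up. A row lasts 1/8 s, in which the tool goes at most 62.5 mm and 10.7 degrees, less where a joint would pass 70% of its speed; a pose out of reach is approached as far as the arm can. A call with a gripper value outside its range is refused whole. The fingers move at their own pace and stop on an object; the grip force is fixed at half the most. Time passes only in rows, so rows that do not move let the fingers close. It gives the time, the measured TCP pose, the force, the opening and the grip force at its end, in the units of the state.
- get_obs(): the state, without advancing time (a new reading comes with each control period).
- read_camera(name): name is "scene" or "top" or "wrist"; returns a dict with "color" (480x640x3 uint8, blue, green, red), "fov_y" (degrees; the focal length in pixels is half the picture's height over the tangent of half this angle, whatever the lens; pixels are square), "cx", "cy" (the principal point, pixels), "k1" (the pictures are not rectified: a ray, as slopes to the right and down, at radius r is drawn at 1 + k1 r^2 times it, then the intrinsics apply), "camera_from_world" (4x4, takes a point from world to camera coordinates). Camera axes: x right, y down, z forward; pixel columns grow to the right and rows downward; lengths in mm; the calibration is good to about 2 mm. A picture is of the moment at which its call begins. There is no depth.
- hand_in(): hands the job in; it is judged then, once.
The state is a dict: "t": time; "joints": joint angles; "joint_vel": joint speeds; "effort": joint torques, N m; "position": TCP position; "tcp_rot": TCP orientation; "contact_force": force on the tool from outside, world axes, zero at the start; "moment": the same for the moment, N m; "finger_gap": opening from 0.0 (shut) to 1.0 (fully open); "finger_force": force on a finger pad.
Only numpy, scipy, OpenCV 4.12 (cv2) and the standard library are available. Lean on these libraries where they do the work, as an engineer would, in place of code of your own. Each camera call takes 0.05 s, during which the arm holds its last target. There are 200 camera calls.

TASK

Preset the flame on the unlit gas ring: push the sliding flame lever all the way back to its low-flame stop, then push it forward towards high, counting the clicks from the stop, and leave it resting in the third click without running past it. Push with the fingertips or the outside of the fingers, never pinching the lever between them. Leave the igniter button and the other things on the bench alone.

Things in the scene. Friction and masses are not known exactly. Their poses are not given: they have to be found in the camera images.
- stove: Fixed single-ring steel table gas stove, 320 (x) x 340 (y) mm; origin at the centre of its underside on the bench, z up, y along its front, -x is the front (robot side). Main deck 80 mm high from x = -100 to +160 mm; pan support up to 112 mm high within 106 mm of the burner axis (x = +35 mm). Low control ledge along the front, x = -160 to -100 mm, flat top 60 mm above the bench.
- flame_lever (a joint): Slide of the flame lever, in m: 0 at the low-flame stop, growing towards stove -y (high flame, towards the igniter), end stop at 0.060. Clicks at 0.012, 0.024, 0.036 (third), 0.048, 0.060; the low stop also holds like a click. Some 4 to 5 N pushes it out of a click; past the crest half-way (6 mm) it springs on into the next by itself and stays. Starts 0.008 to 0.028.
- lever_top (a point): Centre of the top of the lever's thumb piece, 92 mm above the bench; moves with the lever, axes as the stove's. The thumb piece is an upright black block on a thin steel blade, 16 mm (stove x) x 14 mm (stove y), from 2 to 32 mm above the ledge, of two halves split across the slot: a low-side half (+y) and a high-side half (-y). Pressing on both halves at once counts as pinching.
- low_stop (a point): Fixed point on the stove: the flame lever's centre line when at the low-flame stop, at the ledge top (60 mm above the bench), stove x = -130, y = +45 mm. Axes as the stove's. The slot runs from here along stove -y. A thin wedge marked on the ledge in front of the slot is narrow at the low-flame end (+y), broad at the high-flame end (-y).
- igniter (a joint): Round black push button, 28 mm across, on the ledge at stove x = -130, y = -115 mm, standing 16 mm above the ledge (top 76 mm above the bench). 0 when up, 0.008 m when pressed down. Leave alone.
- cooker: Loose aluminium pressure cooker, 198 mm across, 188 mm high with its weight, with long black handles reaching 220 mm from its axis along its +x (pointing away from the robot); origin under its centre. Beside the stove, left or right. Leave alone.
- carousel: Base of the steel condiment carousel, fixed on the bench beside the stove, on the other side from the cooker; origin under its centre. It is 210 mm high and 200 mm across, and carries six small lidded glass pots on a turning tray. Leave alone.
- carousel_tray (a joint): Turn of the carousel's tray about its upright axis, rad; 0 at the start. Leave alone.
- plate: Loose white ceramic plate, 190 mm across, 20 mm high, left of the stove's front; origin under its centre. Leave alone.
- spoon: Loose steel spoon, 171 mm long with a round 42 mm bowl at its +x end, lying on the bench in front of the stove, under 15 mm high; origin at its underside near mid-length. Leave alone.

How it is judged:
By the outcome, as a careful person would: the job done as asked, in the order asked, and still so for the second after the job is handed in, with the robot touching nothing.
It also fails if it takes over 61 s, if anything falls off the work surface, if the arm or the gripper's body presses on something with over 40 N, if the wrist force passes 120 N, or if a joint passes its speed limit or range.

## Working session

There is one attempt and no reset: what is moved stays moved. The work goes in short steps, Python scripts to look and compute and a tool call to move; the robot and the scene stay as the last step left them, time stands still between calls to the robot, and variables do not carry over. Pictures are saved under pics/ and viewed, at most 10 in all, crops included, and the job is handed in when it is done.

Besides the shell and the picture viewer there is one more tool, called after "Call:" as name(argument=value, ...), one argument or row to a line, values as JSON. servo_tool: Moves the arm, as the interface text tells. Its arguments: {"type":"object","properties":{"rows":{"type":"array"}},"required":["rows"]}

```bash
mkdir -p pics; cat > h.py <<'E'
import numpy as np, cv2
from workcell import *
def K(c):
    f=240/np.tan(np.radians(c["fov_y"]/2)); return np.array([[f,0,c["cx"]],[0,f,c["cy"]],[0,0,1.]])
def ray(c,uv):
    M=np.array(c["camera_from_world"]); R,t=M[:3,:3],M[:3,3]
    p=cv2.undistortPoints(np.array([[uv]],float),K(c),np.array([c["k1"],0,0,0,0.]))[0,0]
    return -R.T@t, R.T@np.array([p[0],p[1],1])
def onz(c,uv,z):
    o,d=ray(c,uv); return o+d*(z-o[2])/d[2]
def proj(c,P):
    M=np.array(c["camera_from_world"]); q=cv2.projectPoints(np.array([P],float),cv2.Rodrigues(M[:3,:3])[0],M[:3,3],K(c),np.array([c["k1"],0,0,0,0.]))[0]
    return q[0,0]
E
python3 - <<'E'
from h import *
for n in("scene","top"):
    c=read_camera(n); cv2.imwrite(f"pics/{n}0.png",c["color"]); print(n,c["fov_y"],ray(c,(320,240)))
print(get_obs(),grip_point_offset)
E
```

```text
scene 45.81073906729841 (array([1188.68225052,  683.13845494,  804.70437716]), array([-0.56099955, -0.55085904, -0.61795151]))
top 52.785995160241036 (array([ 469.97347781,   44.93920459, 1189.81491433]), array([ 0.04994398, -0.0263079 , -0.99868759]))
{'t': 0.1, 'joints': array([ 6.90416202e+01,  1.58434042e+01,  8.62880657e+01,  2.36871758e-04,
        7.79610866e+01, -6.93419671e+00]), 'joint_vel': array([ 0.08175561, -0.07666281, -0.13244515, -0.06245064,  0.06498187,
       -0.12377057]), 'effort': array([ 2.04681055e-03, -4.17700052e+01, -2.46410573e+01, -1.24774247e-04,
        5.89573814e-03,  3.51201538e-05]), 'position': array([139.16800096, 557.3611679 , 192.03147757]), 'tcp_rot': array([-1.79908148e+02, -1.14041719e-02,  1.65975758e+02]), 'contact_force': array([ 0.40584567, -0.51980777, -0.14612189]), 'moment': array([-0.02297762,  0.02123729, -0.01227529]), 'finger_force': 0.0, 'finger_gap': 1.0037011218868743} 18.700000000000003
```

View pics/top0.png

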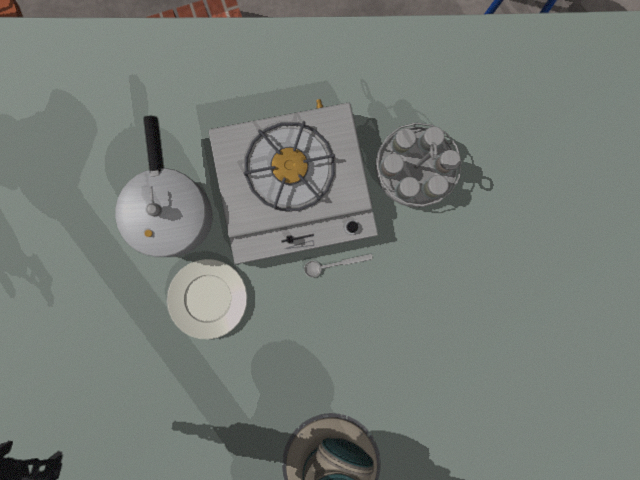

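View pics/scene0.png

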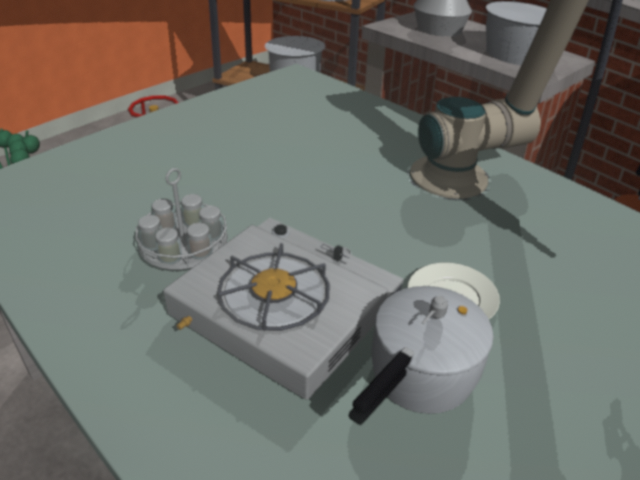

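The top view shows the stove with its front edge running from (237,263) to (378,237). The lever is near (287,240) and the igniter at (353,227). The cooker and plate are on the left and the carousel on the right. Next I'll take an enlarged crop and measure from the edges.

```bash
python3 - <<'E'
from h import *
c=read_camera("top"); im=c["color"]
cv2.imwrite("pics/crop1.png",cv2.resize(im[200:275,225:385],None,fx=5,fy=5,interpolation=cv2.INTER_CUBIC))
g=im.max(2)
m=(g<45).astype(np.uint8)
n,l,s,ce=cv2.connectedComponentsWithStats(m[215:255,260:370])
for i in range(1,n):
    if s[i,4]>8: print(s[i],ce[i]+[260,215])
# second cam
b=read_camera("scene"); m=(b["color"].max(2)<50).astype(np.uint8)
n,l,s,ce=cv2.connectedComponentsWithStats(m[220:275,265:360])
for i in range(1,n):
    if s[i,4]>8: print('scene',s[i],ce[i]+[265,220])
for uv,z in [((237,263),60),((378,237),60),((210,129),80),((350,103),80),((353,227),76)]: print(uv,onz(c,uv,z).round(1))
E
```

```text
[87  7 11 10 86] [352.3255814  226.47674419]
[26 21  9  7 32] [289.5625 239.0625]
scene [70 32  4  7 16] [336.5 255. ]
(237, 263) [477.2 209.   60. ]
(378, 237) [ 530.7 -121.    60. ]
(210, 129) [788.6 265.1  80. ]
(350, 103) [845.5 -61.9  80. ]
(353, 227) [554.2 -61.4  76. ]
```

View pics/crop1.png

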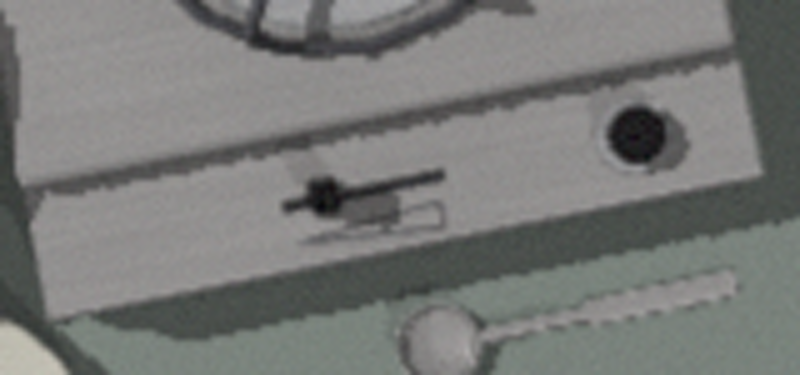

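```bash
python3 - <<'E'
from h import *
c=read_camera("top"); b=read_camera("scene")
ig=onz(c,(352.3,226.5),76); 
s0=onz(c,(282,241.4),60); s1=onz(c,(313.6,234.8),60)
print("ign",ig,"slot",s0,s1,np.linalg.norm(s1-s0))
d=(s1-s0)/np.linalg.norm(s1-s0); print("slot yaw",np.degrees(np.arctan2(d[0],-d[1])))
fl,fr=onz(c,(225+48/5,200+320/5),60),onz(c,(225+762/5,200+175/5),60)
print(fl,fr,"yaw",np.degrees(np.arctan2(fr[0]-fl[0],fl[1]-fr[1])),np.linalg.norm(fr-fl))
y=np.radians(9.8); uy=np.array([-np.sin(y),np.cos(y),0]); ux=np.array([np.cos(y),np.sin(y),0])
low=ig+160*uy; low[2]=60; low2=(fl+fr)/2+30*ux+45*uy
lt=onz(c,(289.6,239.05),92); print("low",low,low2,"lever",lt,"travel",-(lt-low)@uy,-(lt-low2)@uy,"off x",(lt-low)@ux)
# two-view triangulate lever
o1,d1=ray(c,(289.6,239.05));o2,d2=ray(b,(337.5,250))
t=np.linalg.lstsq(np.c_[d1,-d2],o2-o1,rcond=None)[0];print(o1+t[0]*d1,o2+t[1]*d2)
print("scene low",proj(b,low),"levertop",proj(b,lt))
E
```

```text
ign [555.35877936 -59.84201405  76.        ] slot [525.08189172 103.96961609  60.        ] [538.97037798  29.8829575   60.        ] 75.37720498817072
slot yaw 10.617591615415249
[474.96800019 214.56401303  60.        ] [ 535.38123458 -119.73633186   60.        ] yaw 10.243674083974852 339.7152918025477
low [528.12525949  97.82324971  60.        ] [527.07742688  96.86348099  60.        ] lever [528.49264306  84.98809691  92.        ] travel 12.710393126115234 11.942980511804139 off x -1.822642264292264
[529.05817096  85.37512851  81.39074121] [528.85282371  85.60498413  81.38818041]
scene low [341.59385738 260.80346187] levertop [337.63731298 245.68421087]
```

Call:
servo_tool(
  rows=[
    [[0,0,0,4,0,0,0],[0,3,-3.8,0,0,0,2],[0,3,-3.9,0,0,0,3],[0,3,-3.9,0,0,0,3],[0,3,-3.9,0,0,0,3],[0,3,-3.9,0,0,0,3],[0,3,-3.9,0,0,0,3],[0,3,-3.9,0,0,0,3],[0,3,-3.9,0,0,0,3],[0,3,-3.9,0,0,0,1]],
  ],
)

```text
t: 1.55
position: [410.2, 206.6, 233.0]
tcp_rot: [180.0, 0.0, -170.0]
contact_force: [-0.2, -0.1, 1.0]
finger_gap: 0.002
finger_force: 0.0
```

Call:
servo_tool(
  rows=[
    [[0,3,-3.9,0,0,0,0],[0,3,-3.9,0,0,0,0],[0,3.2,-3.9,0,0,0,0],[0,3.3,-3.9,0,0,0,0],[0,0,0,0,0,0,0],[0,0,0,0,0,0,0]],
  ],
)

```text
t: 2.3
position: [533.8, 52.1, 232.5]
tcp_rot: [179.9, -0.1, -170.1]
contact_force: [-0.3, 0.4, -0.8]
finger_gap: -0.0
finger_force: 0.0
```

Call:
servo_tool(
  rows=[
    [[0,0,0,-4,0,0,0],[0,0,0,-4,0,0,0],[0,0,0,-3,0,0,0],[0,0,0,-2,0,0,0],[0,0,0,-1.5,0,0,0],[0,0,0,-1.5,0,0,0],[0,0,0,0,0,0,0],[0,0,0,0,0,0,0]],
  ],
)

```text
t: 3.3
position: [534.9, 52.0, 73.4]
tcp_rot: [-180.0, 0.1, -170.0]
contact_force: [0.2, 0.6, 1.0]
finger_gap: -0.004
finger_force: 0.0
```

```bash
python3 - <<'E'
from h import *
s=read_camera("scene")["color"]; w=read_camera("wrist")["color"]
cv2.imwrite("pics/v1.png",np.hstack([cv2.resize(s[180:300,260:410],(480,384),interpolation=cv2.INTER_CUBIC),cv2.resize(w,(320,384))]))
E
```

```text
(no output)
```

View pics/v1.png

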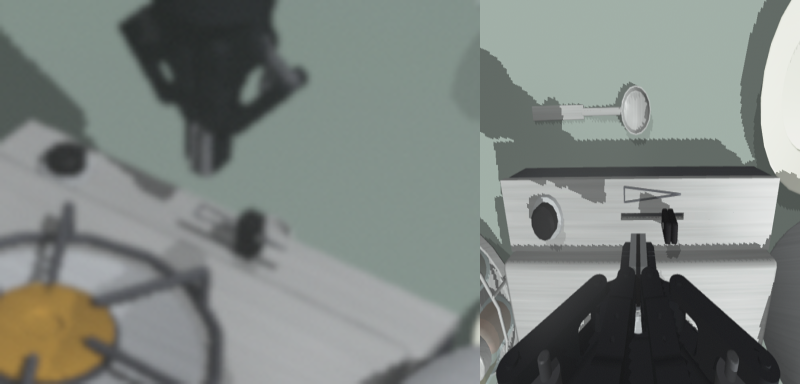

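```bash
python3 - <<'E'
from h import *
s=read_camera("scene"); w=read_camera("wrist")
p=get_obs()["position"]; print(p)
for n,c in(("s",s),("w",w)):
  for q in (p,[528.5,85,92],[528.5,85,62],[534.9,52,62]): print(n,q,proj(c,q))
cv2.imwrite("pics/w1.png",w["color"][150:400,100:600])
E
```

```text
[534.92988199  51.83007595  73.4812022 ]
s [534.92988199  51.83007595  73.4812022 ] [323.48576775 246.60517872]
s [528.5, 85, 92] [337.63900754 245.68849713]
s [528.5, 85, 62] [336.98950876 257.150854  ]
s [534.9, 52, 62] [323.39454453 250.96429224]
w [534.92988199  51.83007595  73.4812022 ] [315.00054515 277.11178141]
w [528.5, 85, 92] [378.61025079 290.02684709]
w [528.5, 85, 62] [370.02067142 268.67642235]
w [534.9, 52, 62] [315.32175314 269.613038  ]
```

View pics/w1.png

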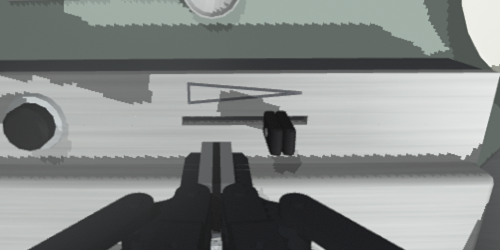

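```bash
python3 - <<'E'
from h import *
s=read_camera("scene"); 
cv2.imwrite("pics/s2.png",cv2.resize(s["color"][200:275,285:375],None,fx=8,fy=8,interpolation=cv2.INTER_NEAREST))
M=np.array(s["camera_from_world"]);print(M.round(3))
E
```

```text
[[-7.170000e-01  6.970000e-01  2.200000e-02  3.590610e+02]
 [ 4.170000e-01  4.540000e-01 -7.870000e-01 -1.732280e+02]
 [-5.580000e-01 -5.550000e-01 -6.170000e-01  1.538915e+03]
 [ 0.000000e+00  0.000000e+00  0.000000e+00  1.000000e+00]]
```

View pics/s2.png

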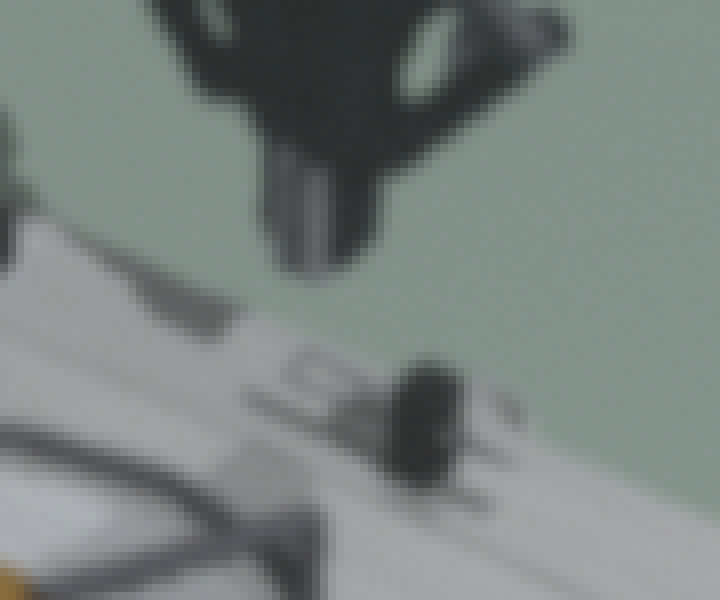

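```bash
python3 - <<'E'
from h import *
s=read_camera("scene"); w=read_camera("wrist"); c=read_camera("top")
def tri(c1,a,c2,b):
    o1,d1=ray(c1,a);o2,d2=ray(c2,b)
    t=np.linalg.lstsq(np.c_[d1,-d2],o2-o1,rcond=None)[0];return (o1+t[0]*d1).round(1),(o2+t[1]*d2).round(1)
print("tip",tri(w,(316,292),s,(324,234)))
print("lever top",tri(w,(384,303),s,(338.5,246)))
print("wrist cam",ray(w,(320,240)))
print("slot in wrist",onz(w,(282,270),60),onz(w,(407,270),60)," ign",onz(w,(129,277),76))
print("finger shadow",onz(s,(311.9,241.5),60),"lever shadow(top)",onz(c,(225+388/5,200+212/5),60))
cv2.imwrite("pics/t2.png",cv2.resize(c["color"][180:280,240:370],None,fx=6,fy=6,interpolation=cv2.INTER_CUBIC))
E
```

```text
tip (array([530. ,  51.6, 102.2]), array([531.8,  48.9, 102.9]))
lever top (array([533.1,  88.3,  96. ]), array([531.6,  90.1,  95.9]))
wrist cam (array([456.7030094 ,  38.59254119, 254.76581914]), array([ 0.28988981,  0.06364557, -0.95507572]))
slot in wrist [539.06252116  31.79732228  60.        ] [525.69468045 108.30456252  60.        ]  ign [552.13067171 -54.4983739   76.        ]
finger shadow [528.81310473  11.35689796  60.        ] lever shadow(top) [521.72265951  55.96191224  60.        ]
```

View pics/t2.png

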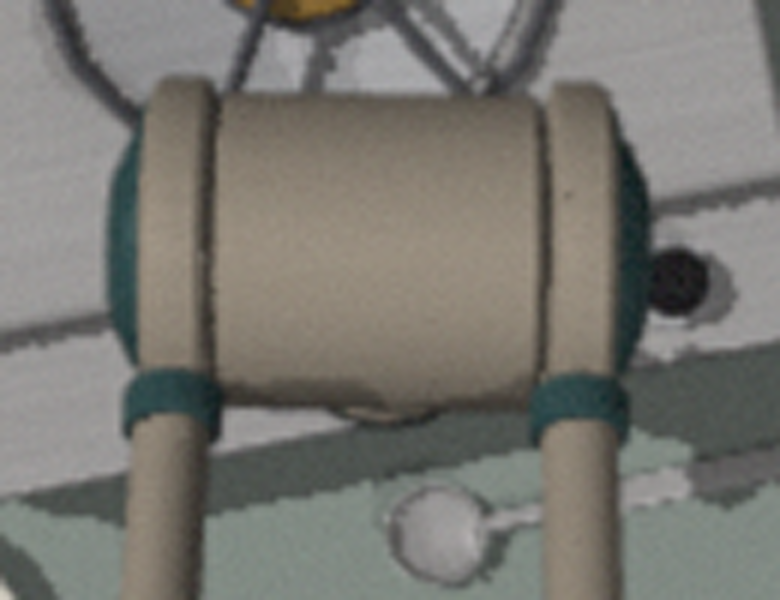

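The scene view, the wrist view and the finger shadow all put the fingertips at z≈102, although the TCP reads 73. I'll go down in small steps, watching the force and checking in the image.

Call:
servo_tool(
  rows=[
    [[0,0,0,-0.5,0,0,0],[0,0,0,-0.5,0,0,0],[0,0,0,0,0,0,0],[0,0,0,0,0,0,0]],
  ],
)

```text
t: 4.2
position: [534.3, 51.9, 62.7]
tcp_rot: [180.0, -0.0, -170.0]
contact_force: [-0.5, -0.1, -0.5]
finger_gap: -0.002
finger_force: 0.0
```

```bash
cat > tip.py <<'E'
from h import *
s=read_camera("scene"); p=get_obs(); print(p["position"].round(1),p["contact_force"].round(1))
m=(s["color"].max(2)<105).astype(np.uint8)
u0=int(round(proj(s,p["position"])[0]))
for u in range(u0-2,u0+5): print(u,s["color"][222:256,u].max(1))
E
python3 tip.py
```

```text
[534.5  51.9  62.8] [ 0.3  0.1 -0.1]
322 [ 54  61  66  70  72  75  78  80  82  80  81  81  80  80  82  89 106 127
 142 149 150 144 137 136 136 134 138 146 144 128 118 124 139 149]
323 [ 50  53  58  71  80  86  90  92  93  94  94  95  94  94  94  97 105 122
 137 145 148 141 134 138 144 139 136 144 147 136 121 119 132 146]
324 [ 50  52  59  74  84  92  96  99 101 101 102 102 102 102 102 104 109 122
 136 145 146 142 135 139 147 145 138 142 147 139 123 113 124 141]
325 [ 50  52  56  68  78  84  90  91  93  94  95  93  92  93  94 101 113 128
 138 145 147 146 138 139 145 145 138 137 141 134 117 107 114 134]
326 [ 50  52  52  58  64  68  69  72  74  74  74  73  70  70  75  90 114 132
 142 145 148 147 142 136 138 143 138 131 126 118 107  99 103 123]
327 [ 50  50  50  50  53  54  54  55  56  57  58  56  55  57  67  91 119 137
 144 145 146 149 145 136 132 138 138 126 112 104  98  94  95 110]
328 [ 50  49  49  49  48  50  50  50  51  52  52  52  54  64  83 107 129 141
 145 145 147 146 147 140 133 132 135 121 104  98  96  93  90  99]
```

Call:
servo_tool(
  rows=[
    [[0,0,0,-0.4,0,0,0],[0,0,0,-0.3,0,0,0],[0,0,0,0,0,0,0]],
  ],
)

```text
t: 4.62
position: [534.0, 51.9, 55.4]
tcp_rot: [180.0, -0.0, -170.0]
contact_force: [-0.2, 0.7, -0.3]
finger_gap: 0.001
finger_force: 0.0
```

Call:
servo_tool(
  rows=[
    [[0,0,0,-0.5,0,0,0],[0,0,0,-0.5,0,0,0],[0,0,0,-0.4,0,0,0],[0,0,0,0,0,0,0],[0,0,0,0,0,0,0]],
  ],
)

```text
t: 5.25
position: [534.4, 51.9, 41.8]
tcp_rot: [180.0, 0.0, -170.0]
contact_force: [0.8, -0.1, -0.7]
finger_gap: -0.005
finger_force: 0.0
```

```bash
python3 - <<'E'
from h import *
s=read_camera("scene")["color"]; w=read_camera("wrist")["color"]; o=get_obs(); print(o["position"],o["contact_force"])
cv2.imwrite("pics/v3.png",np.hstack([cv2.resize(s[200:275,290:365],(400,400),interpolation=cv2.INTER_CUBIC),cv2.resize(w[220:370,240:390],(400,400))]))
E
```

```text
[534.54680819  51.89786385  41.98382352] [ 1.00731712 -0.46114397 -0.78695132]
```

View pics/v3.png

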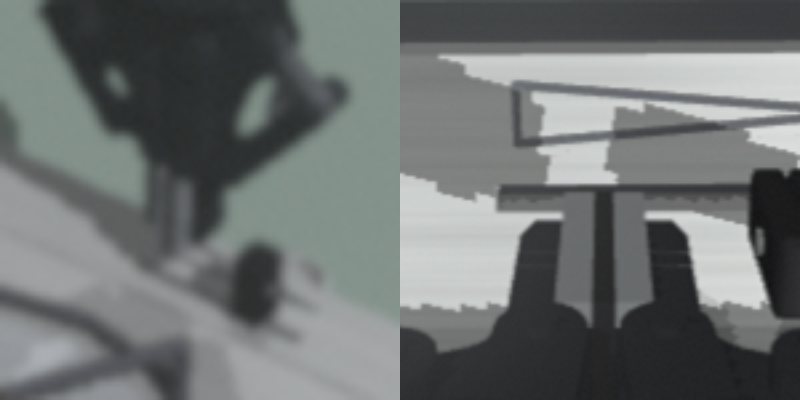

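Call:
servo_tool(
  rows=[
    [[0,-0.07,0.4,0,0,0,0],[0,-0.07,0.4,0,0,0,0],[0,-0.035,0.2,0,0,0,0],[0,0,0,0,0,0,0]],
  ],
)

```text
t: 5.85
position: [532.5, 62.1, 41.8]
tcp_rot: [180.0, -0.0, -170.0]
contact_force: [0.6, -0.1, 0.4]
finger_gap: -0.001
finger_force: 0.0
```

Call:
servo_tool(
  rows=[
    [[0,-0.035,0.2,0,0,0,0],[0,-0.035,0.2,0,0,0,0],[0,0,0,0,0,0,0]],
  ],
)

```text
t: 6.22
position: [531.9, 66.0, 41.8]
tcp_rot: [180.0, -0.0, -170.0]
contact_force: [-0.1, 0.1, 0.3]
finger_gap: 0.004
finger_force: 0.0
```

Call:
servo_tool(
  rows=[
    [[0,-0.035,0.2,0,0,0,0],[0,-0.035,0.2,0,0,0,0],[0,0,0,0,0,0,0]],
  ],
)

```text
t: 6.6
position: [531.4, 69.2, 41.9]
tcp_rot: [-179.9, 0.0, -170.0]
contact_force: [0.4, -3.1, -0.7]
finger_gap: 0.001
finger_force: 1.8
```

Call:
servo_tool(
  rows=[
    [[0,-0.035,0.2,0,0,0,0],[0,0,0,0,0,0,0]],
  ],
)

```text
t: 6.85
position: [530.8, 72.5, 41.8]
tcp_rot: [179.9, 0.0, -170.0]
contact_force: [0.1, -0.8, 0.1]
finger_gap: -0.001
finger_force: 0.6
```

Call:
servo_tool(
  rows=[
    [[0,-0.035,0.2,0,0,0,0],[0,0,0,0,0,0,0]],
  ],
)

```text
t: 7.1
position: [530.4, 74.6, 41.8]
tcp_rot: [179.9, 0.0, -170.0]
contact_force: [0.1, 0.0, 0.4]
finger_gap: -0.002
finger_force: 0.0
```

Call:
servo_tool(
  rows=[
    [[0,-0.035,0.2,0,0,0,0],[0,0,0,0,0,0,0]],
  ],
)

```text
t: 7.35
position: [530.1, 76.2, 41.8]
tcp_rot: [180.0, -0.0, -170.0]
contact_force: [0.0, -0.0, -0.3]
finger_gap: 0.002
finger_force: 0.0
```

Call:
servo_tool(
  rows=[
    [[0,-0.035,0.2,0,0,0,0],[0,0,0,0,0,0,0]],
  ],
)

```text
t: 7.6
position: [529.8, 78.0, 41.8]
tcp_rot: [180.0, 0.0, -170.0]
contact_force: [-0.0, 0.4, 1.2]
finger_gap: -0.0
finger_force: 0.0
```

Call:
servo_tool(
  rows=[
    [[0,-0.035,0.2,0,0,0,0],[0,0,0,0,0,0,0]],
  ],
)

```text
t: 7.85
position: [529.8, 78.5, 41.9]
tcp_rot: [-179.9, 0.0, -170.0]
contact_force: [-0.0, -4.3, 0.5]
finger_gap: 0.001
finger_force: 2.5
```

Call:
servo_tool(
  rows=[
    [[0,-0.035,0.2,0,0,0,0],[0,0,0,0,0,0,0]],
  ],
)

```text
t: 8.1
position: [529.8, 78.8, 41.9]
tcp_rot: [-179.7, 0.0, -169.9]
contact_force: [1.3, -9.3, -0.3]
finger_gap: 0.002
finger_force: 5.0
```

Call:
servo_tool(
  rows=[
    [[0,-0.035,0.2,0,0,0,0],[0,0,0,0,0,0,0]],
  ],
)

```text
t: 8.35
position: [529.8, 78.9, 42.0]
tcp_rot: [-179.5, -0.0, -169.9]
contact_force: [0.8, -14.8, -0.3]
finger_gap: 0.001
finger_force: 7.4
```

```bash
python3 - <<'E'
from h import *
w=read_camera("wrist"); im=w["color"]; o=get_obs(); print(o["position"],o["contact_force"])
cv2.imwrite("pics/w4.png",cv2.resize(im[210:340,220:430],None,fx=3.5,fy=3.5))
print(proj(w,[527.5,97.3,60]),proj(w,[528.5,85,60]))
E
```

```text
[529.77006428  78.95714152  42.00763768] [  0.96460384 -14.80767177   0.63499325]
[349.26332941 292.65361644] [326.20753942 290.57085799]
```

View pics/w4.png

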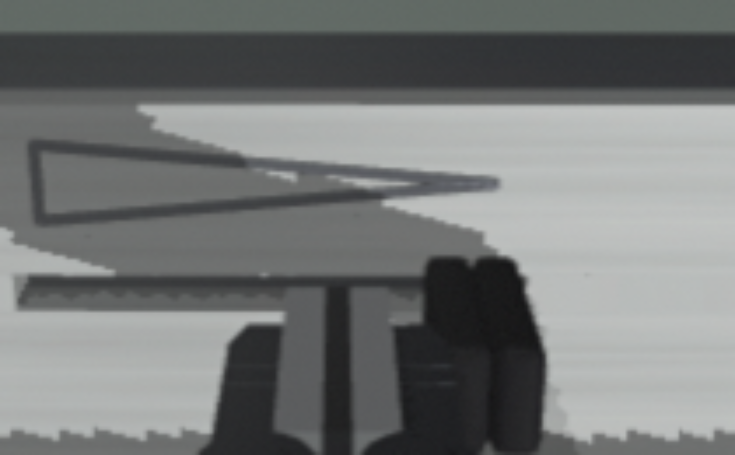

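The lever is at the low stop: the force reached 15 N with no movement, and it sits at the narrow end of the wedge. I'll back off, lift and cross to its +y side.

Call:
servo_tool(
  rows=[
    [[0,0.09,-0.5,0,0,0,0],[0,0.09,-0.5,0,0,0,0],[0,0,0,0,0,0,0],[0,0,0,2.5,0,0,0],[0,0,0,2.5,0,0,0],[0,0,0,0,0,0,0]],
  ],
)

```text
t: 9.15
position: [532.1, 74.5, 93.5]
tcp_rot: [-180.0, 0.3, -170.0]
contact_force: [0.9, -0.7, -0.1]
finger_gap: 0.003
finger_force: 0.0
```

Target is about (521.5, 126).

Call:
servo_tool(
  rows=[
    [[0,-0.45,2.6,0,0,0,0],[0,-0.45,2.5,0,0,0,0],[0,0,0,0,0,0,0],[0,0,0,0,0,0,0]],
  ],
)

```text
t: 9.65
position: [521.2, 124.6, 91.1]
tcp_rot: [-180.0, -0.1, -170.0]
contact_force: [0.2, -0.7, 0.2]
finger_gap: 0.001
finger_force: 0.0
```

Call:
servo_tool(
  rows=[
    [[0,0,0,-2.5,0,0,0],[0,0,0,-1.5,0,0,0],[0,0,0,-0.5,0,0,0],[0,0,0,-0.5,0,0,0],[0,0,0,0,0,0,0],[0,0,0,0,0,0,0]],
  ],
)

```text
t: 10.4
position: [522.0, 124.9, 42.3]
tcp_rot: [180.0, 0.1, -170.0]
contact_force: [-0.1, 0.1, 0.6]
finger_gap: 0.005
finger_force: 0.0
```

```bash
python3 - <<'E'
from h import *
w=read_camera("wrist"); im=w["color"]; o=get_obs(); print(o["position"],o["contact_force"])
cv2.imwrite("pics/w5.png",cv2.resize(im[210:340,220:430],None,fx=3.5,fy=3.5))
E
```

```text
[522.02678675 124.94372936  42.32074396] [-0.38783715  0.17652045 -0.23298896]
```

View pics/w5.png

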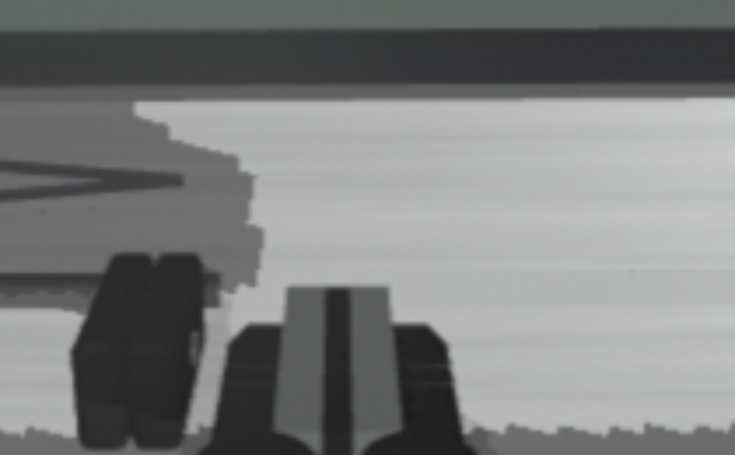

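The fingers are on the lever's low side with a clear gap. Now I'll push towards high in small steps, watching the force.

Call:
servo_tool(
  rows=[
    [[0,0.07,-0.4,0,0,0,0],[0,0,0,0,0,0,0],[0,0,0,0,0,0,0]],
  ],
)

```text
t: 10.82
position: [522.3, 120.8, 41.9]
tcp_rot: [180.0, 0.0, -170.0]
contact_force: [0.8, 0.2, 0.3]
finger_gap: 0.002
finger_force: 0.0
```

Call:
servo_tool(
  rows=[
    [[0,0.035,-0.2,0,0,0,0],[0,0,0,0,0,0,0]],
  ],
)

```text
t: 11.08
position: [522.6, 118.8, 41.8]
tcp_rot: [180.0, -0.0, -170.0]
contact_force: [-0.0, -0.2, 0.0]
finger_gap: -0.003
finger_force: 0.0
```

Call:
servo_tool(
  rows=[
    [[0,0.035,-0.2,0,0,0,0],[0,0,0,0,0,0,0]],
  ],
)

```text
t: 11.32
position: [522.8, 117.8, 41.8]
tcp_rot: [179.9, 0.0, -170.1]
contact_force: [-0.3, 3.8, 0.2]
finger_gap: -0.003
finger_force: 2.2
```

Call:
servo_tool(
  rows=[
    [[0,0.035,-0.2,0,0,0,0],[0,0,0,0,0,0,0]],
  ],
)

```text
t: 11.58
position: [523.3, 114.9, 41.8]
tcp_rot: [180.0, 0.0, -170.0]
contact_force: [0.1, 2.9, 0.1]
finger_gap: -0.004
finger_force: 1.4
```

Call:
servo_tool(
  rows=[
    [[0,0.018,-0.1,0,0,0,0],[0,0,0,0,0,0,0]],
  ],
)

```text
t: 11.82
position: [523.6, 113.5, 41.8]
tcp_rot: [-180.0, 0.0, -170.0]
contact_force: [-0.3, 1.5, -0.2]
finger_gap: 0.001
finger_force: 0.8
```

Call:
servo_tool(
  rows=[
    [[0,0.035,-0.2,0,0,0,0],[0,0,0,0,0,0,0]],
  ],
)

```text
t: 12.08
position: [524.0, 111.2, 41.8]
tcp_rot: [-179.9, -0.0, -170.0]
contact_force: [0.1, -0.2, 0.2]
finger_gap: -0.005
finger_force: 0.0
```

Call:
servo_tool(
  rows=[
    [[0,0.053,-0.3,0,0,0,0],[0,0,0,0,0,0,0]],
  ],
)

```text
t: 12.32
position: [524.5, 108.4, 41.8]
tcp_rot: [-180.0, 0.0, -170.0]
contact_force: [0.0, -0.4, 0.1]
finger_gap: -0.0
finger_force: 0.0
```

Call:
servo_tool(
  rows=[
    [[0,0.035,-0.2,0,0,0,0],[0,0,0,0,0,0,0]],
  ],
)

```text
t: 12.58
position: [524.7, 106.8, 41.8]
tcp_rot: [180.0, -0.0, -170.0]
contact_force: [0.5, 0.9, 0.6]
finger_gap: 0.002
finger_force: 0.1
```

Call:
servo_tool(
  rows=[
    [[0,0.018,-0.1,0,0,0,0],[0,0,0,0,0,0,0]],
  ],
)

```text
t: 12.82
position: [524.8, 106.4, 41.8]
tcp_rot: [179.9, 0.0, -170.0]
contact_force: [-1.2, 3.3, 0.8]
finger_gap: -0.003
finger_force: 1.3
```

Call:
servo_tool(
  rows=[
    [[0,0.018,-0.1,0,0,0,0],[0,0,0,0,0,0,0]],
  ],
)

```text
t: 13.08
position: [524.9, 105.8, 41.8]
tcp_rot: [179.9, 0.0, -170.1]
contact_force: [-0.3, 5.0, -0.7]
finger_gap: -0.0
finger_force: 2.6
```

First click is at y≈106.6, as predicted. On to the second, expected near y≈94.8.

Call:
servo_tool(
  rows=[
    [[0,0.035,-0.2,0,0,0,0],[0,0,0,0,0,0,0]],
  ],
)

```text
t: 13.32
position: [525.5, 102.7, 41.8]
tcp_rot: [-180.0, -0.0, -170.0]
contact_force: [-0.9, 2.4, 0.7]
finger_gap: -0.001
finger_force: 1.2
```

Call:
servo_tool(
  rows=[
    [[0,0.035,-0.2,0,0,0,0],[0,0,0,0,0,0,0]],
  ],
)

```text
t: 13.58
position: [526.0, 100.1, 41.8]
tcp_rot: [-179.9, 0.0, -170.0]
contact_force: [0.3, 0.7, 1.1]
finger_gap: 0.002
finger_force: 0.2
```

Call:
servo_tool(
  rows=[
    [[0,0.035,-0.2,0,0,0,0],[0,0,0,0,0,0,0]],
  ],
)

```text
t: 13.82
position: [526.3, 98.3, 41.8]
tcp_rot: [-180.0, 0.0, -170.0]
contact_force: [-0.3, -0.2, -0.0]
finger_gap: -0.004
finger_force: 0.0
```

Call:
servo_tool(
  rows=[
    [[0,0.035,-0.2,0,0,0,0],[0,0,0,0,0,0,0]],
  ],
)

```text
t: 14.08
position: [526.6, 96.6, 41.8]
tcp_rot: [-180.0, 0.0, -170.0]
contact_force: [-0.2, 0.0, -0.1]
finger_gap: -0.002
finger_force: 0.0
```

Call:
servo_tool(
  rows=[
    [[0,0.018,-0.1,0,0,0,0],[0,0,0,0,0,0,0]],
  ],
)

```text
t: 14.32
position: [526.7, 95.8, 41.8]
tcp_rot: [180.0, 0.0, -170.0]
contact_force: [0.0, 0.3, -0.4]
finger_gap: 0.0
finger_force: 0.0
```

Call:
servo_tool(
  rows=[
    [[0,0.018,-0.1,0,0,0,0],[0,0,0,0,0,0,0]],
  ],
)

```text
t: 14.58
position: [526.8, 95.0, 41.8]
tcp_rot: [180.0, -0.0, -170.0]
contact_force: [-0.2, 0.3, -0.2]
finger_gap: -0.003
finger_force: 0.2
```

Call:
servo_tool(
  rows=[
    [[0,0.018,-0.1,0,0,0,0],[0,0,0,0,0,0,0]],
  ],
)

```text
t: 14.82
position: [527.0, 94.4, 41.9]
tcp_rot: [179.9, 0.0, -170.0]
contact_force: [-0.8, 3.3, 0.2]
finger_gap: -0.001
finger_force: 1.4
```

Second click confirmed at y≈94.9. I'll push over the next crest (y≈89) and stop well short of 83.

Call:
servo_tool(
  rows=[
    [[0,0.035,-0.2,0,0,0,0],[0,0,0,0,0,0,0]],
  ],
)

```text
t: 15.08
position: [527.3, 92.1, 41.8]
tcp_rot: [180.0, 0.0, -170.0]
contact_force: [-0.4, 3.4, -0.4]
finger_gap: -0.003
finger_force: 1.7
```

Call:
servo_tool(
  rows=[
    [[0,0.035,-0.2,0,0,0,0],[0,0,0,0,0,0,0]],
  ],
)

```text
t: 15.32
position: [527.9, 89.2, 41.8]
tcp_rot: [-179.9, -0.0, -170.0]
contact_force: [-1.3, 1.4, 1.1]
finger_gap: 0.004
finger_force: 0.6
```

Call:
servo_tool(
  rows=[
    [[0,0.018,-0.1,0,0,0,0],[0,0,0,0,0,0,0]],
  ],
)

```text
t: 15.58
position: [528.1, 88.3, 41.8]
tcp_rot: [-180.0, 0.0, -170.0]
contact_force: [0.3, 0.4, 0.5]
finger_gap: 0.004
finger_force: 0.1
```

Call:
servo_tool(
  rows=[
    [[0,0.018,-0.1,0,0,0,0],[0,0,0,0,0,0,0]],
  ],
)

```text
t: 15.82
position: [528.1, 87.6, 41.8]
tcp_rot: [-180.0, -0.0, -170.0]
contact_force: [0.0, -0.1, -0.3]
finger_gap: -0.0
finger_force: 0.0
```

Call:
servo_tool(
  rows=[
    [[0,0.035,-0.2,0,0,0,0],[0,0,0,0,0,0,0],[0,0,0,0,0,0,0]],
  ],
)

```text
t: 16.2
position: [528.4, 85.8, 41.8]
tcp_rot: [180.0, -0.0, -170.0]
contact_force: [0.0, 0.3, 0.1]
finger_gap: -0.002
finger_force: 0.0
```

Call:
servo_tool(
  rows=[
    [[0,-0.17,1,0,0,0,0],[0,-0.17,1,0,0,0,0],[0,0,0,0,0,0,0],[0,0,0,3,0,0,0],[0,0,0,4,0,0,0],[0,0,0,5,0,0,0],[0,-3,2,3,0,0,0],[0,-5,2,0,0,0,0],[0,-5,2,0,0,0,0],[0,-5,2,0,0,0,0]],
  ],
)

```text
t: 17.45
position: [343.4, 186.3, 191.9]
tcp_rot: [180.0, 0.0, -170.1]
contact_force: [0.9, 1.2, 0.4]
finger_gap: -0.002
finger_force: 0.0
```

Call:
servo_tool(
  rows=[
    [[0,-4,2,0,0,0,0],[0,-4,2,0,0,0,0],[0,0,0,0,0,0,0],[0,0,0,0,0,0,0]],
  ],
)

```text
t: 17.95
position: [265.6, 225.9, 192.1]
tcp_rot: [-180.0, 0.1, -170.0]
contact_force: [0.0, -0.6, 0.6]
finger_gap: -0.001
finger_force: 0.0
```

```bash
python3 - <<'E'
from h import *
c=read_camera("top"); im=c["color"]; g=im.max(2)
print(get_obs()["position"],get_obs()["contact_force"])
m=(g<45).astype(np.uint8)
n,l,s,ce=cv2.connectedComponentsWithStats(m[215:255,260:370])
y=np.radians(10.1); uy=np.array([-np.sin(y),np.cos(y),0])
for i in range(1,n):
    if s[i,4]>8:
        q=ce[i]+[260,215]; P=onz(c,q,92); print(s[i],q,P,"travel",-(P-[527.5,97.3,92])@uy)
b=read_camera("scene")["color"]; m=(b.max(2)<50).astype(np.uint8)
n,l,s,ce=cv2.connectedComponentsWithStats(m[220:275,265:360])
for i in range(1,n):
    if s[i,4]>5: print('scene',s[i],ce[i]+[265,220])
B=read_camera("scene")
for t in (24,36,48): print(t,proj(B,np.array([527.5,97.3,78])-t*uy), proj(c,np.array([527.5,97.3,92])-t*uy))
E
```

```text
[265.98145663 225.79940372 192.01250603] [ 0.26690674 -0.03963484 -0.21524278]
[87  7 11 10 84] [352.30952381 226.48809524] [554.15899072 -58.35931733  92.        ] travel 157.9221928267622
[38 19  6  6 28] [300.17857143 236.82142857] [533.05370199  60.89621888  92.        ] travel 36.813572814945275
24 [332.23724867 249.16383155] [294.56241655 237.53063008]
36 [327.39354507 246.91712653] [299.74863731 236.49660038]
48 [322.59368282 244.69066173] [304.93052862 235.46346411]
```

The top camera measures the lever's travel as 36.8 mm, which is the third click. The igniter hasn't moved and the arm is clear.

```bash
python3 -c "
from workcell import *
print(hand_in())"
```

```text
the job is handed in; nothing more can be done
None
```

I pushed the flame lever back to the low stop, then forward three clicks. It rests in the third click (camera measured about 36.8 mm against a nominal 36), the arm is clear, and the job was handed in at about 18 s.

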